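# Bolt the hatch of the book-returns box and hold its flap open

## Robot

A 6-joint arm with a two-finger parallel gripper is mounted at the origin on the work surface. World frame = base frame: x ahead of the robot, y to its left, z up, the work surface at z = 0. Lengths are in m, angles in rad, forces in N, time in s.
With the tool pointing down it reaches from about 0.375 to 0.975 m from the base axis. Payload 3.8 kg.
Tool frame: the origin (TCP) lies between the finger pads, 19 mm behind the fingertips; this is the grasp point; z points along the fingers, y is the direction in which the jaws open and shut (so a half turn about z gives the same grasp; the last joint's range is limited). The gripper opens to 85 mm and grips with 20 to 120 N. Pads are 22 mm wide; open, the fingers measure 114 mm over their backs; the gripper's body (76 mm by 85 mm) begins 54 mm behind the grasp point. The pads swing forward as they close: fully open they stand 13 mm farther back than shut.
Start: joints at [-1.26, 0.264, 1.604, -0, 1.274, -0.037], TCP at [0.23, -0.635, 0.25] pointing down, gripper open.
Joint ranges: [-2.63, 2.63], [-0.94, 2.18], [0.31, 2.57], [-1.31, 4.45], [0, 2.66], [-2.55, 2.55]. Speed limits (rad/s): [2.57, 2.57, 3.14, 3.14, 3.14, 3.14].

## Interface

Orientations are given as a rotation vector (axis times angle).
In Python, from workcell import bot gives the robot as it stands.
- The arm moves only by the tool drive_tool, never from a script. Its argument "deltas" is a list of rows, each an object with "hand": the opening, from 0 (shut) to 1 (fully open); "offset": the shift along the world's x, y, z in cm, a list of three; "angular": the turn, a rotation vector about the world's x, y, z in degrees, a list of three. A call has 1 to 8 rows; each row is the pose to reach, as a shift and turn from the pose commanded when the call began; what a row does not reach only later rows make up. A row lasts 1/8 s, in which the tool goes at most 62.5 mm and 10.7 degrees, less where a joint would pass 70% of its speed; a pose out of reach is approached as far as the arm can. A call with a gripper value outside its range is refused whole. The fingers move at their own pace and stop on an object; "force" is the grip in N (left out, the last holds). Time passes only in rows, so rows that repeat a pose let the fingers close. It gives the time, the measured TCP pose, the force and the opening at its end, in the units of the state.
- bot.read_state(): the state, without advancing time (a new reading comes with each control period).
- bot.read_camera(name): name is "scene" or "side" or "wrist"; returns a dict with "frame" (420x560x3 uint8, blue, green, red), "mtx" (3x3 intrinsics, pixels), "R" (3x3) and "t" (3): a world point X has camera coordinates R X + t. Camera axes: x right, y down, z forward; pixel columns grow to the right and rows downward; lengths in m; the calibration is good to about 2 mm. A picture is of the moment at which its call begins. There is no depth.
- bot.finish_job(): hands the job in, once; it reports no verdict.
The state is a dict: "time": time; "q": joint angles; "joint_vel": joint speeds; "joint_torque": joint torques, N m; "tool_pos": TCP position; "tcp_rot": TCP orientation; "wrist_force": force on the tool from outside, world axes, zero at the start; "torque": the same for the moment, N m; "width": opening from 0.0 (shut) to 1.0 (fully open).
Only numpy, scipy, OpenCV 4.12 (cv2) and the standard library are available. Lean on these libraries where they do the work, as an engineer would, in place of code of your own. Each camera call takes 0.05 s, during which the arm holds its last target. There are 200 camera calls.

## Task

Get the library's book-returns box ready for someone to post books: first slide the bolt on its service hatch fully home into the keeper, and only then lift the self-closing flap beside it by its bar handle until it stands open at 45 degrees, holding it there in the gripper. The job finishes while you are still holding the flap steady at 45 degrees by the handle, so do not let go; the bolt stays home and the book, the mug and the hand stamp around the work stay where they are.

Things in the scene. Friction and masses are not known exactly. Their poses are not given: they have to be found in the camera images.
- returns_box: Brown wooden box fixed to the table, 260 (x) by 460 (y) by 140 mm high, flat top, 15 mm plinth lip round the foot. Origin: centre of its underside. Its -x long side is nearer the robot. Its top has two leaves: on the -y half the flap with the bar handle, on the +y half the service hatch, which carries the bolt and stays shut; between them a fixed strip (y -25 to +25 mm).
- bolt (a joint): Slide of the dark steel bolt on the hatch, in m: 0 = fully drawn back, 0.045 = end stop, fully home in the keeper; grows as the bolt moves along the box's -y, towards the flap half. Starts between 0 and 0.012. Stays where it is left; sliding takes about 2 N. Rod 12 mm thick, its axis 11 mm above the box top.
- bolt_knob (a point): Grip point on the axis of the bolt's upright knob, 42 mm above the box top; moves with the bolt. The knob is a vertical pin 12 mm in diameter that swells to 15 mm from 50 to 56 mm above the box top and ends at 60 mm. The bolt's rod, guides and keeper stand no higher than 22 mm above the box top.
- keeper (a point): Mouth of the keeper, the steel staple (26 mm long, 22 mm high) on the fixed strip between hatch and flap, which the bolt rod enters; 11 mm above the box top. Its axes are the box's.
- flap_angle (a joint): Opening angle of the flap, rad: 0 = shut, level with the box top; 0.785 = 45 degrees; stop at 1.5. The hinge lies along the box's y at the flap's far (+x) edge: the near edge rises and swings away from the robot. Weight and a spring pull it shut from every angle; 2 to 6 N at the handle lifts or holds it.
- flap_hinge (a point): Middle of the flap's hinge line, at the height of the box top. Its axes are the box's and it does not move.
- flap_bar (a point): Middle of the flap handle's round bar. Turns with the flap; its y is along the bar, its z the flap's upward normal. With the flap shut it lies 185 mm from the hinge line towards box -x and 40 mm above the box top.
- flap: The flap: brown wooden board 186 mm wide (y), reaching 210 mm from the hinge, 12 mm thick, 0.3 to 0.7 kg. On its upper face is a dark steel handle: a round bar 12 mm in diameter, 110 mm long along y, its axis 40 mm above the face, on two 10 mm posts at y = -50 and +50 mm. Origin: middle of the hinge line, on the upper face; its -x runs along the face to the handle, its z is the upward normal.
- book: Bystander: red closed hardback lying on the table at the box's +y side, 156 x 116 x 32 mm. Origin: centre of its underside.
- mug: Bystander: white mug standing on the table at the box's -y side, 80 mm in diameter, 92 mm high. Origin: centre of its underside.
- stamp: Bystander: turned wooden hand stamp, 32 mm in diameter and 68 mm high, standing upright on the rear outer part of the hatch. Origin: centre of its underside.

How it is judged:
On the way, in this order (a step that is already met when the one before it is completed fails the run):
1. the bolt is slid home with the flap still shut (value of joint bolt above 0.0405 m and value of joint flap_angle below 0.08 rad), for 0.2 s.
2. the flap is held by its handle at 45 degrees (value of joint flap_angle between 0.646 and 0.925 rad and contact force between the fingers and flap above 1 N and distance between the grasp point and flap_bar below 0.06 m and value of joint bolt above 0.0405 m), for 0.3 s.
At the end, for the whole second after the job is handed in: The bolt is home in its keeper (within 4.5 mm of its end stop); the flap stands at 45 degrees, within 8 degrees, and is still (under 0.08 rad/s); the gripper holds it by the bar handle (fingers touch the flap with more than 1 N, TCP within 60 mm of the middle of the bar) (all of step 2 and velocity of joint flap_angle between -0.08 and 0.08 rad/s); the arm keeps its last pose, push and grip.
It fails at once if the flap is lifted (by more than about 7 degrees) before the bolt is home (value of joint flap_angle above 0.12 rad and not (value of joint bolt above 0.0405 m)).
It fails at once if the book, the mug or the stamp is shifted by more than 30 mm (distance of any of book, mug, stamp from where it was at the start of the episode above 0.03 m).
It fails at once if the mug or the stamp is tipped (angle between any of mug, stamp's own z axis and vertical above 0.4 rad).
It also fails if it takes over 45 s, if anything falls off the work surface, if the arm or the gripper's body presses on something with over 40 N, if the wrist force passes 120 N, or if a joint passes its speed limit or range.

## Working session

There is one attempt and no reset: what is moved stays moved. The work goes in short steps, Python scripts to look and compute and a tool call to move; the robot and the scene stay as the last step left them, time stands still between calls to the robot, and variables do not carry over. Pictures are saved under pics/ and viewed, about 8 in all and at most 12, crops included, and the job is handed in when it is done.

Besides the shell and the picture viewer there is one more tool, called after ">>>" as name([rows], argument=value, ...), one row to a line, values as JSON. drive_tool: Moves the arm, as the interface text tells. Its arguments: {"type":"object","properties":{"deltas":{"type":"array"},"force":{"type":"number"}},"required":["deltas"]}

```bash
mkdir -p pics
python3 - <<'E'
from workcell import bot
import cv2, numpy as np, pickle
s=bot.read_state(); print(s)
d={}
for n in ("scene","side"):
    c=bot.read_camera(n); d[n]=c; cv2.imwrite(f"pics/{n}0.png",c["frame"]); print(n,c["mtx"].tolist(),c["R"].tolist(),c["t"].tolist(), -c["R"].T@c["t"])
pickle.dump(d,open("c0.pkl","wb"))
cv2.imwrite("pics/a.png",cv2.resize(d["scene"]["frame"],(800,600),interpolation=cv2.INTER_CUBIC))
cv2.imwrite("pics/b.png",cv2.resize(d["side"]["frame"],(800,600),interpolation=cv2.INTER_CUBIC))
E
```

```text
{'time': 0.0, 'q': array([-1.25987714e+00,  2.64736445e-01,  1.60535225e+00,  2.83086155e-05,
        1.27369752e+00, -3.69579757e-02]), 'joint_vel': array([-0.00022844, -0.00183739, -0.0006347 ,  0.00052487,  0.00230277,
        0.00103886]), 'joint_torque': array([-2.53053616e-05, -5.15110123e+01, -3.67311823e+01, -2.15626574e-04,
        1.29416987e-02,  4.92000339e-06]), 'tool_pos': array([ 0.229872  , -0.63393231,  0.24868498]), 'tcp_rot': array([-3.09204686e+00, -5.43303348e-01,  4.28106706e-04]), 'wrist_force': array([-0.85906219,  0.7739531 , -0.74316893]), 'torque': array([ 0.03207786,  0.07372774, -0.05543655]), 'width': 0.9981137926492355}
scene [[545.2135098517932, 0.0, 275.1499427946643], [0.0, 545.2135098517932, 226.44340315620232], [0.0, 0.0, 1.0]] [[0.326968748533267, 0.945025970246938, 0.004165698191549408], [0.6250370987810739, -0.21294569203845565, -0.7509878543555824], [-0.7088159582218273, 0.24815327481437174, -0.6603028771472798]] [-0.21255544375048527, -0.26367459102293217, 1.928595104521285] [ 1.60132438 -0.33386514  1.07632592]
side [[528.3031004700758, 0.0, 287.6118599224179], [0.0, 528.3031004700758, 214.55391454286172], [0.0, 0.0, 1.0]] [[-0.9979122853946968, -0.06394575099423781, -0.0090560249622048], [-0.0378765080081107, 0.6930390739114908, -0.7199043076499922], [0.052311000749791337, -0.7180583423104882, -0.6940142478644579]] [0.6030987798842026, 0.11132514898925719, 1.3887390998662603] [0.53340996 0.95860862 1.04940985]
```

View pics/a.png

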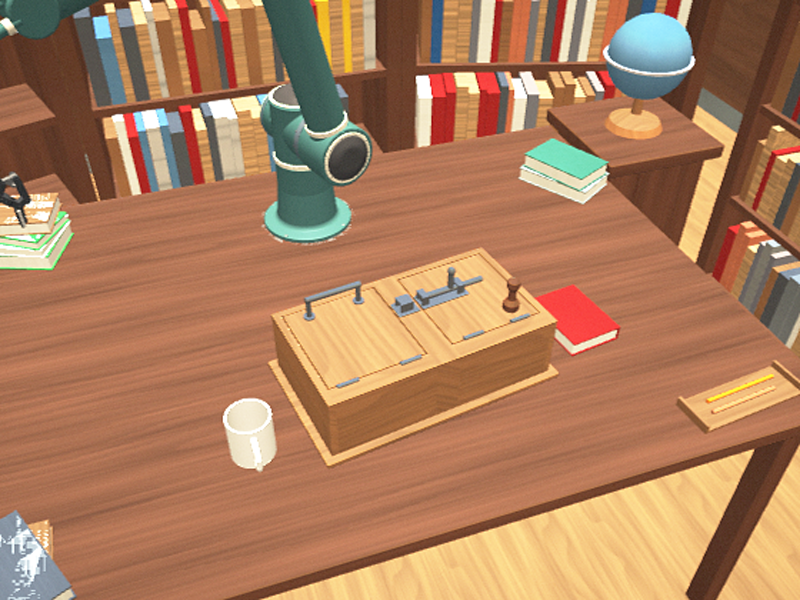

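View pics/b.png

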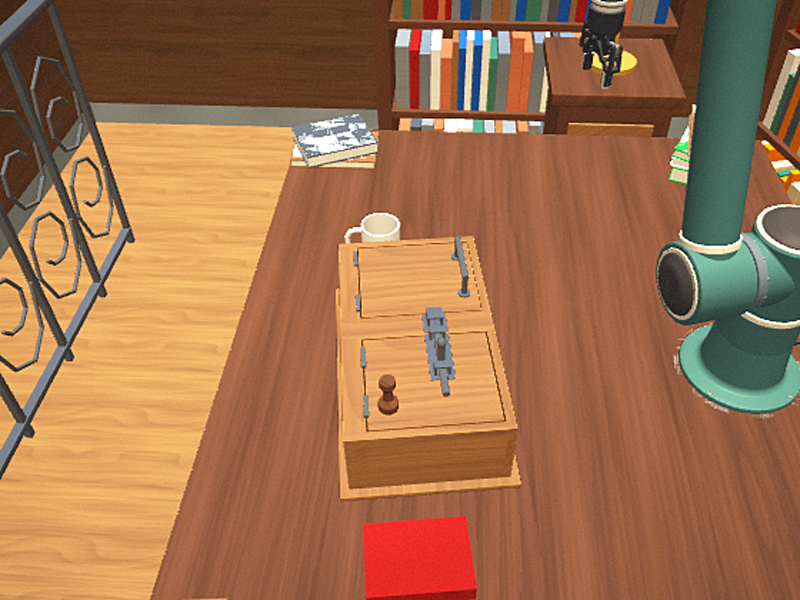

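The scene view shows the box with the flap bar from (306,300) to (360,287), the knob at (451,272) and the stamp at (512,295), in 800-px scale. The side view shows the bar from (458,240) to (464,292) and the knob at (439,345). I'll enlarge both.

Run:
```python
import cv2,pickle
d=pickle.load(open("c0.pkl","rb"))
a=d["scene"]["frame"][170:320,188:388]; cv2.imwrite("pics/c.png",cv2.resize(a,None,fx=4,fy=4,interpolation=cv2.INTER_CUBIC))
a=d["side"]["frame"][160:310,225:375]; cv2.imwrite("pics/d.png",cv2.resize(a,None,fx=4,fy=4,interpolation=cv2.INTER_CUBIC))
```

```text
(no output)
```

View pics/c.png

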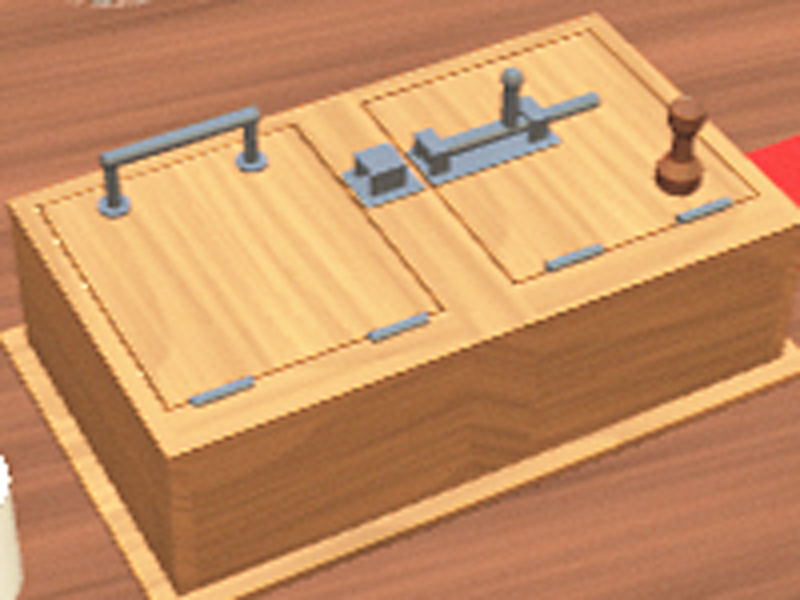

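View pics/d.png

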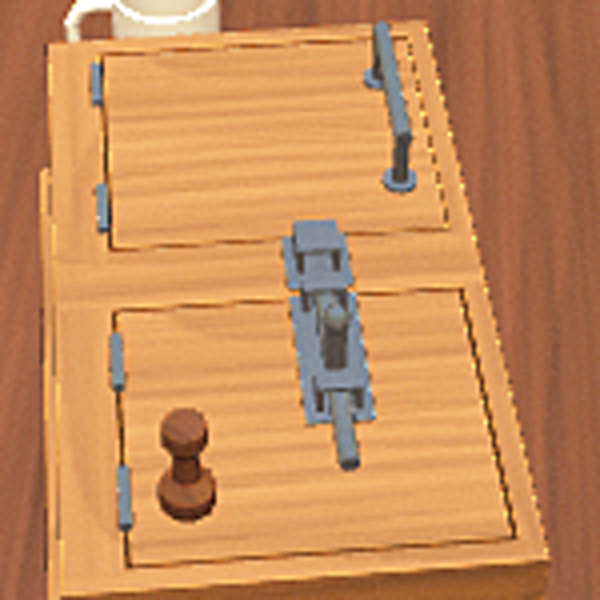

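The scene crop shows box top corners at (10,204), (173,457) and (597,14), bar ends at (107,159) and (253,115), and the knob ball at (513,76). In the side crop they are at (427,21), (50,45) and (548,557), then (382,26) and (402,133), and (335,315).

```bash
cat > h.py <<'E'
import numpy as np, cv2, pickle
def tri(cs,ps):
    P=[c["mtx"]@np.c_[c["R"],c["t"]] for c in cs]
    X=cv2.triangulatePoints(P[0],P[1],np.array(ps[0],float).reshape(2,1),np.array(ps[1],float).reshape(2,1)).ravel(); return X[:3]/X[3]
def proj(c,X):
    x=c["mtx"]@(c["R"]@np.asarray(X,float)+c["t"]); return x[:2]/x[2]
E
python3 - <<'E'
from h import *
from scipy.optimize import least_squares
d=pickle.load(open("c0.pkl","rb")); cs=[d["scene"],d["side"]]
f=lambda p,o:(np.array(p)+.5)/4-.5+o
O=[(188,170),(225,160)]
pts={"c--":((10,204),(427,21),(-.13,-.23,.14)),"c+-":((173,457),(50,45),(.13,-.23,.14)),"c-+":((597,14),(548,557),(-.13,.23,.14)),
"barA":((107,159),(382,26),None),"barB":((255,115),(402,133),None),"knob":((513,76),(335,315),None),"stampTop":((688,104),(185,420),None)}
X={k:tri(cs,[f(v[0],O[0]),f(v[1],O[1])]) for k,v in pts.items()}
for k,x in X.items(): print(k,x.round(4),[np.round(proj(c,x)-f(pts[k][i],O[i]),1) for i,c in enumerate(cs)])
def W(p,l):
    c,s=np.cos(p[2]),np.sin(p[2]); return np.array([p[0]+c*l[0]-s*l[1],p[1]+s*l[0]+c*l[1],l[2]])
def res(p):
    r=[]
    for k,v in pts.items():
        if v[2]:
            for i in (0,1): r+=list(proj(cs[i],W(p,v[2]))-f(v[i],O[i]))
    return r
s=least_squares(res,[.55,0,0]); print(s.x,np.degrees(s.x[2]),np.round(s.fun,1))
p=s.x;c,n=np.cos(p[2]),np.sin(p[2])
for k,x in X.items():
    e=x[:2]-p[:2]; print(k,"box",np.round([c*e[0]+n*e[1],-n*e[0]+c*e[1],x[2]],4))
E
```

```text
c-- [ 0.4957 -0.1863  0.1368] [array([-0.5, -0.6]), array([-0.5,  0.6])]
c+- [ 0.751  -0.1456  0.1385] [array([-0.4, -0.4]), array([-0.4,  0.4])]
c-+ [0.4289 0.2668 0.1391] [array([-0.2, -0.2]), array([-0.3,  0.3])]
barA [ 0.5263 -0.1244  0.1817] [array([-0.3, -0.3]), array([-0.3,  0.3])]
barB [ 0.5121 -0.0205  0.1809] [array([-0.3, -0.4]), array([-0.4,  0.4])]
knob [0.5469 0.1492 0.1957] [array([-0.1, -0. ]), array([-0.1,  0.1])]
stampTop [0.6227 0.2393 0.206 ] [array([-0.2, -0.1]), array([-0.2,  0.2])]
[0.59060882 0.06090921 0.15012202] 8.601358036513115 [-0.4 -1.3 -0.7 -0.2 -0.8  0.1 -1.3 -0.4  0.3 -0.8  0.4  0.8]
c-- box [-0.1308 -0.2303  0.1368]
c+- box [ 0.1277 -0.2282  0.1385]
c-+ box [-0.1291  0.2278  0.1391]
barA box [-0.0913 -0.1736  0.1817]
barB box [-0.0898 -0.0687  0.1809]
knob box [-0.03    0.0938  0.1957]
stampTop box [0.0585 0.1716 0.206 ]
```

Fit is consistent: bar height 0.181, knob ball at 53 mm over the top, box yaw 8.6°. I'll grip the knob with the jaws along box y, which needs a turn of about -11.4° about z. First I'll fly over to hover high above it.

>>> drive_tool([
  {"hand":1,"offset":[1,2.5,2],"angular":[0,0,0]},
  {"hand":1,"offset":[3,7.5,5],"angular":[0,0,-1]},
  {"hand":1,"offset":[5,12.5,8],"angular":[0,0,-3]},
  {"hand":1,"offset":[7,17.5,10],"angular":[0,0,-5]},
  {"hand":1,"offset":[9,22.5,10],"angular":[0,0,-7]},
  {"hand":1,"offset":[11,27.5,10],"angular":[0,0,-9]},
  {"hand":1,"offset":[13,32.5,10],"angular":[0,0,-11.4]},
  {"hand":1,"offset":[15,37.5,10],"angular":[0,0,-11.4]},
], force=40)

```text
time: 1.1
tool_pos: [0.3802, -0.2578, 0.3496]
tcp_rot: [-3.133, -0.232, 0.0]
wrist_force: [0.2, 0.2, -0.2]
width: 1.0
```

>>> drive_tool([
  {"hand":0.7,"offset":[2,5,0],"angular":[0,0,0]},
  {"hand":0.7,"offset":[4,10,0],"angular":[0,0,0]},
  {"hand":0.7,"offset":[6,15,0],"angular":[0,0,0]},
  {"hand":0.7,"offset":[8,20,-1],"angular":[0,0,0]},
  {"hand":0.7,"offset":[10.5,26,-2],"angular":[0,0,0]},
  {"hand":0.7,"offset":[13,32,-3],"angular":[0,0,0]},
  {"hand":0.7,"offset":[15,37,-4],"angular":[0,0,0]},
  {"hand":0.7,"offset":[16.7,40.9,-4],"angular":[0,0,0]},
])

```text
time: 2.1
tool_pos: [0.5466, 0.1518, 0.308]
tcp_rot: [3.132, 0.236, -0.005]
wrist_force: [-0.1, -0.1, 0.7]
width: 0.7
```

>>> drive_tool([
  {"hand":0.7,"offset":[0,0,0],"angular":[0,0,0]},
  {"hand":0.7,"offset":[0,0,0],"angular":[0,0,0]},
])

```text
time: 2.35
tool_pos: [0.5466, 0.1491, 0.3094]
tcp_rot: [3.132, 0.234, -0.002]
wrist_force: [-0.1, 0.3, -0.1]
width: 0.698
```

Run:
```python
from workcell import bot
from h import *
c=bot.read_camera("wrist"); pickle.dump(c,open("w1.pkl","wb"))
f=c["frame"].copy(); 
for X,col in (((.5469,.1492,.195),(0,255,0)),((.5192,-.0725,.181),(0,255,255))):
    u=proj(c,X); print(u); cv2.drawMarker(f,tuple(int(round(v)) for v in u),col,0,14,1)
cv2.imwrite("pics/e.png",f)
s=bot.read_state(); print(s["q"],s["time"])
```

```text
[275.32384775 212.02278641]
[544.53493005 279.21166218]
[ 2.21823392e-01  2.72716002e-02  1.76346115e+00 -4.73932216e-04
  1.35170275e+00  1.64432584e+00] 2.4
```

View pics/e.png

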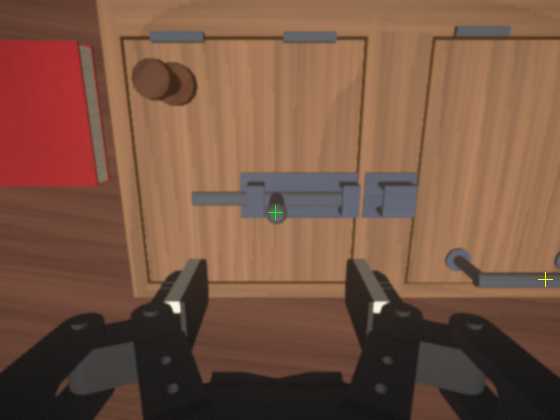

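The wrist picture shows the green marker on the knob at (275,212), centred between the fingers, and the yellow marker on the bar at (545,279), so both estimates hold. Next I descend and grip the knob.

>>> drive_tool([
  {"hand":0.7,"offset":[0,0,-3],"angular":[0,0,0]},
  {"hand":0.7,"offset":[0,0,-7],"angular":[0,0,0]},
  {"hand":0.7,"offset":[0,0,-10],"angular":[0,0,0]},
  {"hand":0.7,"offset":[0,0,-12],"angular":[0,0,0]},
  {"hand":0.7,"offset":[0,0,-12.5],"angular":[0,0,0]},
  {"hand":0.4,"offset":[0,0,-12.5],"angular":[0,0,0]},
  {"hand":0.1,"offset":[0,0,-12.5],"angular":[0,0,0]},
  {"hand":0,"offset":[0,0,-12.5],"angular":[0,0,0]},
], force=30)

```text
time: 3.4
tool_pos: [0.5481, 0.1495, 0.1866]
tcp_rot: [3.133, 0.234, 0.004]
wrist_force: [-0.2, -0.6, 2.8]
width: 0.155
```

>>> drive_tool([
  {"hand":0,"offset":[0,0,0],"angular":[0,0,0]},
  {"hand":0,"offset":[0,0,0],"angular":[0,0,0]},
  {"hand":0,"offset":[0,0,0],"angular":[0,0,0]},
])

```text
time: 3.78
tool_pos: [0.5481, 0.1495, 0.1865]
tcp_rot: [3.133, 0.234, 0.004]
wrist_force: [0.6, -1.7, 5.8]
width: 0.156
```

>>> drive_tool([
  {"hand":0,"offset":[0.08,-0.5,0],"angular":[0,0,0]},
  {"hand":0,"offset":[0.15,-1.0,0],"angular":[0,0,0]},
  {"hand":0,"offset":[0.23,-1.5,0],"angular":[0,0,0]},
  {"hand":0,"offset":[0.3,-2.0,0],"angular":[0,0,0]},
  {"hand":0,"offset":[0.38,-2.5,0],"angular":[0,0,0]},
  {"hand":0,"offset":[0.45,-3.0,0],"angular":[0,0,0]},
  {"hand":0,"offset":[0.48,-3.2,0],"angular":[0,0,0]},
])

```text
time: 4.65
tool_pos: [0.5528, 0.1181, 0.1865]
tcp_rot: [-3.131, -0.233, -0.004]
wrist_force: [-0.6, 1.2, 5.9]
width: 0.153
```

>>> drive_tool([
  {"hand":0,"offset":[0.03,-0.2,0],"angular":[0,0,0]},
  {"hand":0,"offset":[0.06,-0.4,0],"angular":[0,0,0]},
  {"hand":0,"offset":[0.06,-0.4,0],"angular":[0,0,0]},
])

```text
time: 5.03
tool_pos: [0.5534, 0.114, 0.1865]
tcp_rot: [-3.132, -0.233, -0.004]
wrist_force: [-0.8, 0.7, 5.6]
width: 0.156
```

>>> drive_tool([
  {"hand":0,"offset":[0.03,-0.2,0],"angular":[0,0,0]},
  {"hand":0,"offset":[0.06,-0.4,0],"angular":[0,0,0]},
  {"hand":0,"offset":[0.06,-0.4,0],"angular":[0,0,0]},
])

```text
time: 5.4
tool_pos: [0.554, 0.1101, 0.1865]
tcp_rot: [-3.132, -0.233, -0.004]
wrist_force: [-0.2, 1.1, 6.6]
width: 0.161
```

>>> drive_tool([
  {"hand":0,"offset":[0.03,-0.2,0],"angular":[0,0,0]},
  {"hand":0,"offset":[0.03,-0.2,0],"angular":[0,0,0]},
])

```text
time: 5.65
tool_pos: [0.5543, 0.1081, 0.1865]
tcp_rot: [-3.132, -0.233, -0.004]
wrist_force: [-0.9, -0.1, 5.9]
width: 0.155
```

>>> drive_tool([
  {"hand":0,"offset":[0.03,-0.2,0],"angular":[0,0,0]},
  {"hand":0,"offset":[0.03,-0.2,0],"angular":[0,0,0]},
])

```text
time: 5.9
tool_pos: [0.5546, 0.1061, 0.1865]
tcp_rot: [-3.132, -0.233, -0.004]
wrist_force: [-0.8, 1.7, 5.6]
width: 0.158
```

>>> drive_tool([
  {"hand":0,"offset":[0.03,-0.2,0],"angular":[0,0,0]},
  {"hand":0,"offset":[0.03,-0.2,0],"angular":[0,0,0]},
])

```text
time: 6.15
tool_pos: [0.5548, 0.1048, 0.1865]
tcp_rot: [-3.13, -0.233, -0.004]
wrist_force: [-1.7, 3.2, 5.8]
width: 0.159
```

Run:
```python
from workcell import bot
from h import *
ims=[]
for n,o in (("scene",(240,170)),("side",(270,195))):
    c=bot.read_camera(n); ims.append(cv2.resize(c["frame"][o[1]:o[1]+100,o[0]:o[0]+80],None,fx=5,fy=5,interpolation=cv2.INTER_CUBIC))
cv2.imwrite("pics/f.png",cv2.hconcat(ims)); print(bot.read_state()["wrist_force"])
```

```text
[-0.74711612  2.94149048  4.92855955]
```

View pics/f.png

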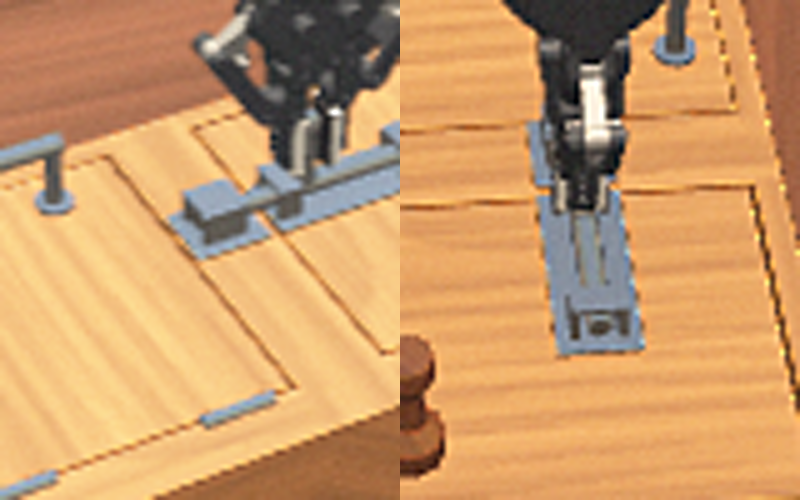

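The crop shows the rod across the gap and inside the keeper, with its tail drawn into the rear guide. The last 2 mm step moved only 1.3 mm and the force rose to 3 N. One more push to confirm the stop.

>>> drive_tool([
  {"hand":0,"offset":[0.03,-0.2,0],"angular":[0,0,0]},
  {"hand":0,"offset":[0.03,-0.2,0],"angular":[0,0,0]},
  {"hand":0,"offset":[0.03,-0.2,0],"angular":[0,0,0]},
])

```text
time: 6.62
tool_pos: [0.5548, 0.1047, 0.1865]
tcp_rot: [-3.127, -0.232, -0.004]
wrist_force: [-1.0, 9.8, 5.4]
width: 0.158
```

The stop is confirmed: 9.8 N with no motion. I back off, release, rise and turn +90° towards the bar.

>>> drive_tool([
  {"hand":0,"offset":[-0.04,0.3,0],"angular":[0,0,0]},
  {"hand":0.5,"offset":[-0.04,0.3,0],"angular":[0,0,0]},
  {"hand":0.5,"offset":[-0.04,0.3,0],"angular":[0,0,0]},
  {"hand":0.5,"offset":[-0.04,0.3,0.5],"angular":[0,0,0]},
  {"hand":0.5,"offset":[-0.04,0.3,3],"angular":[0,0,0]},
  {"hand":0.5,"offset":[-0.04,0.3,7],"angular":[0,0,0]},
  {"hand":0.5,"offset":[-0.04,0.3,11],"angular":[0,0,0]},
  {"hand":0.5,"offset":[-0.04,0.3,12.5],"angular":[0,0,0]},
])

```text
time: 7.62
tool_pos: [0.5552, 0.1045, 0.3133]
tcp_rot: [-3.132, -0.233, -0.008]
wrist_force: [0.6, -0.1, -0.7]
width: 0.5
```

>>> drive_tool([
  {"hand":0.6,"offset":[-0.3,-1.5,0],"angular":[0,0,9]},
  {"hand":0.6,"offset":[-0.8,-4,0],"angular":[0,0,18]},
  {"hand":0.6,"offset":[-1.3,-6.5,0],"angular":[0,0,27]},
  {"hand":0.6,"offset":[-1.8,-9,0],"angular":[0,0,36]},
  {"hand":0.6,"offset":[-2.3,-11.5,0],"angular":[0,0,45]},
  {"hand":0.6,"offset":[-2.8,-14,0],"angular":[0,0,54]},
  {"hand":0.6,"offset":[-3.2,-16.2,0],"angular":[0,0,63]},
  {"hand":0.6,"offset":[-3.46,-17.65,0],"angular":[0,0,72]},
])

```text
time: 8.62
tool_pos: [0.5184, -0.073, 0.3085]
tcp_rot: [-2.392, -2.034, 0.002]
wrist_force: [0.1, 0.5, 0.5]
width: 0.598
```

>>> drive_tool([
  {"hand":0.6,"offset":[0,0,0],"angular":[0,0,9]},
  {"hand":0.6,"offset":[0,0,0],"angular":[0,0,18]},
  {"hand":0.6,"offset":[0,0,0],"angular":[0,0,18]},
  {"hand":0.6,"offset":[0,0,0],"angular":[0,0,18]},
])

```text
time: 9.12
tool_pos: [0.5189, -0.072, 0.3092]
tcp_rot: [-2.052, -2.377, 0.001]
wrist_force: [0.1, -0.3, -0.6]
width: 0.603
```

Run:
```python
from workcell import bot
from h import *
c=bot.read_camera("wrist"); d=bot.read_camera("side"); s=bot.read_camera("scene")
f=c["frame"].copy(); 
for X,col in (((.5263,-.1244,.181),(0,255,0)),((.5192,-.0725,.181),(0,255,255)),((.5121,-.0205,.181),(0,255,0)),((.5545,.1045,.182),(255,0,255))):
    u=proj(c,X); print(u); cv2.drawMarker(f,tuple(int(round(v)) for v in u),col,0,14,1)
g=np.vstack([cv2.resize(s["frame"][185:245,260:340],(240,180)),cv2.resize(d["frame"][205:285,280:340],(240,320))[:240]])
cv2.imwrite("pics/g.png",np.hstack([f,g])); print(bot.read_state()["tcp_rot"])
```

```text
[275.29979929 270.14507229]
[275.93378895 206.45213154]
[276.66314516 135.10100977]
[375.00793514 -60.72199054]
[-2.05115950e+00 -2.37904039e+00  3.43026365e-04]
```

View pics/g.png

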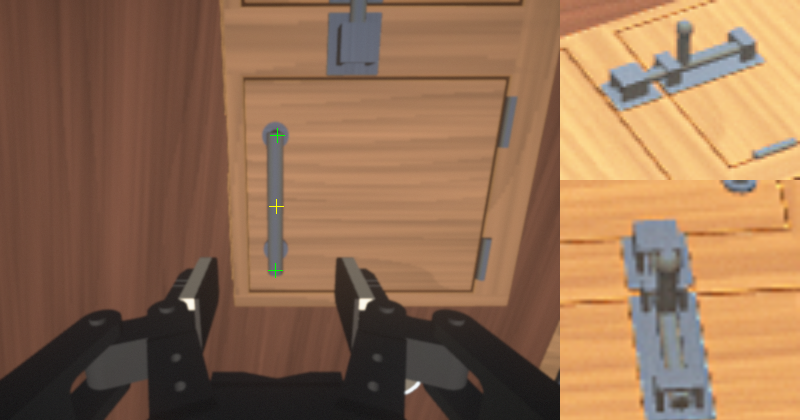

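The markers lie on the bar, with its middle at (276,206) centred between the fingers. The insets show the bolt still home in the keeper. Next I descend and close on the bar.

>>> drive_tool([
  {"hand":0.6,"offset":[0,0,-3],"angular":[0,0,0]},
  {"hand":0.6,"offset":[0,0,-7],"angular":[0,0,0]},
  {"hand":0.6,"offset":[0,0,-10.5],"angular":[0,0,0]},
  {"hand":0.6,"offset":[0,0,-12.5],"angular":[0,0,0]},
  {"hand":0.6,"offset":[0,0,-13],"angular":[0,0,0]},
  {"hand":0.3,"offset":[0,0,-13],"angular":[0,0,0]},
  {"hand":0.1,"offset":[0,0,-13],"angular":[0,0,0]},
  {"hand":0,"offset":[0,0,-13],"angular":[0,0,0]},
], force=40)

```text
time: 10.28
tool_pos: [0.5177, -0.0726, 0.1808]
tcp_rot: [-2.048, -2.379, 0.005]
wrist_force: [-7.4, -1.0, 3.2]
width: 0.12
```

>>> drive_tool([
  {"hand":0,"offset":[0,0,0],"angular":[0,0,0]},
  {"hand":0,"offset":[0,0,0],"angular":[0,0,0]},
  {"hand":0,"offset":[0,0,0],"angular":[0,0,0]},
])

```text
time: 10.65
tool_pos: [0.5177, -0.0726, 0.1809]
tcp_rot: [-2.049, -2.379, 0.005]
wrist_force: [-7.4, -1.5, 3.7]
width: 0.122
```

Run:
```python
import numpy as np
from scipy.spatial.transform import Rotation as R
y=np.array([-.1496,.9888,0])
for a in range(0,46,5):
    t=np.radians(a); x=-.185*np.cos(t)+.04*np.sin(t)+.185; z=.185*np.sin(t)+.04*np.cos(t)-.04
    print(a,np.round([x*98.88,x*14.96,z*100],2),np.round(y*a*.5,2))
```

```text
0 [0. 0. 0.] [-0.  0.  0.]
5 [0.41 0.06 1.6 ] [-0.37  2.47  0.  ]
10 [0.96 0.15 3.15] [-0.75  4.94  0.  ]
15 [1.65 0.25 4.65] [-1.12  7.42  0.  ]
20 [2.46 0.37 6.09] [-1.5   9.89  0.  ]
25 [3.39 0.51 7.44] [-1.87 12.36  0.  ]
30 [4.43 0.67 8.71] [-2.24 14.83  0.  ]
35 [5.58 0.84 9.89] [-2.62 17.3   0.  ]
40 [ 6.82  1.03 10.96] [-2.99 19.78  0.  ]
45 [ 8.15  1.23 11.91] [-3.37 22.25  0.  ]
```

Gripped the bar at width 0.12 (10 mm). I lift along the arc, turning the tool by half the flap angle, with x eased by 0.1 cm to relieve the preload.

>>> drive_tool([
  {"hand":0,"offset":[0.1,0,0.8],"angular":[-0.2,1.2,0]},
  {"hand":0,"offset":[0.3,0.06,1.6],"angular":[-0.4,2.5,0]},
  {"hand":0,"offset":[0.57,0.1,2.4],"angular":[-0.6,3.7,0]},
  {"hand":0,"offset":[0.86,0.15,3.15],"angular":[-0.75,4.9,0]},
  {"hand":0,"offset":[1.2,0.2,3.9],"angular":[-0.9,6.2,0]},
  {"hand":0,"offset":[1.55,0.25,4.65],"angular":[-1.1,7.4,0]},
  {"hand":0,"offset":[1.95,0.31,5.38],"angular":[-1.3,8.7,0]},
  {"hand":0,"offset":[2.36,0.37,6.09],"angular":[-1.5,9.9,0]},
])

```text
time: 11.65
tool_pos: [0.5414, -0.069, 0.2412]
tcp_rot: [-1.969, -2.286, 0.209]
wrist_force: [-6.9, -3.9, -2.4]
width: 0.127
```

>>> drive_tool([
  {"hand":0,"offset":[0.45,0.07,0.68],"angular":[-0.2,1.2,0]},
  {"hand":0,"offset":[0.93,0.14,1.35],"angular":[-0.4,2.5,0]},
  {"hand":0,"offset":[1.44,0.22,1.99],"angular":[-0.6,3.7,0]},
  {"hand":0,"offset":[1.97,0.3,2.62],"angular":[-0.75,4.9,0]},
  {"hand":0,"offset":[2.54,0.38,3.22],"angular":[-0.9,6.2,0]},
  {"hand":0,"offset":[3.12,0.47,3.8],"angular":[-1.1,7.4,0]},
  {"hand":0,"offset":[3.73,0.56,4.34],"angular":[-1.3,8.7,0]},
  {"hand":0,"offset":[4.36,0.66,4.87],"angular":[-1.5,9.9,0]},
])

```text
time: 12.65
tool_pos: [0.5852, -0.0624, 0.2915]
tcp_rot: [-1.883, -2.185, 0.394]
wrist_force: [-9.5, -2.7, 3.3]
width: 0.121
```

>>> drive_tool([
  {"hand":0,"offset":[0.65,0.1,0.48],"angular":[-0.2,1.2,0]},
  {"hand":0,"offset":[1.33,0.2,0.95],"angular":[-0.4,2.5,0]},
  {"hand":0,"offset":[1.33,0.2,0.95],"angular":[-0.4,2.5,0]},
  {"hand":0,"offset":[1.33,0.2,0.95],"angular":[-0.4,2.5,0]},
  {"hand":0,"offset":[1.33,0.2,0.95],"angular":[-0.4,2.5,0]},
  {"hand":0,"offset":[1.33,0.2,0.95],"angular":[-0.4,2.5,0]},
])

```text
time: 13.4
tool_pos: [0.5989, -0.0604, 0.3017]
tcp_rot: [-1.862, -2.16, 0.437]
wrist_force: [-7.0, -3.6, 5.7]
width: 0.123
```

Run:
```python
from workcell import bot
from h import *
c=[bot.read_camera(n) for n in ("scene","side")]
ims=[cv2.resize(c[0]["frame"][110:320,180:390],(400,400)),cv2.resize(c[1]["frame"][120:330,200:410],(400,400))]
cv2.imwrite("pics/h.png",np.hstack(ims)); s=bot.read_state(); print({k:s[k] for k in("time","tool_pos","wrist_force","width")},abs(s["joint_vel"]).max())
th=.14998; y0=np.array([.5906,.0609])
e=s["tool_pos"][:2]-y0; bx=np.cos(.1501)*e[0]+np.sin(.1501)*e[1]; 
h=.0945; print("angle",np.degrees(np.arctan2(s["tool_pos"][2]-.14,h-bx)-np.arctan2(.04,.185)),np.hypot(s["tool_pos"][2]-.14,h-bx),np.hypot(.04,.185))
```

```text
{'time': 13.5, 'tool_pos': array([ 0.59890693, -0.06039334,  0.30166834]), 'wrist_force': array([-7.71827123, -2.13296668,  4.75026351]), 'width': 0.12365651670941294} 0.0014850959816514653
angle 44.94043101428407 0.1924606138782376 0.189274932307477
```

View pics/h.png

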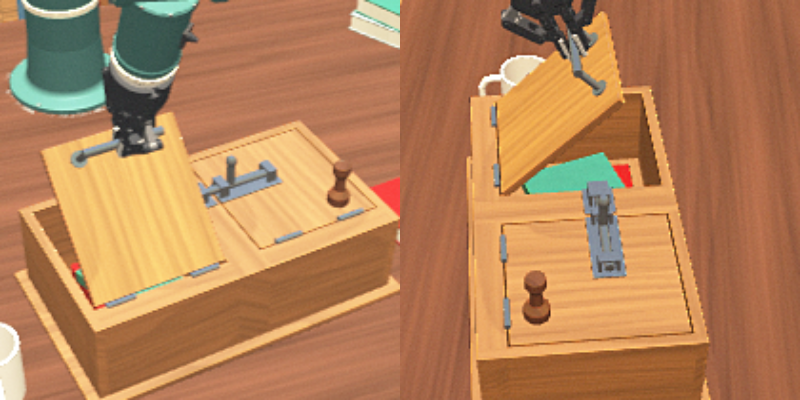

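The picture shows the flap open with its corners at (172,115) and (43,152) in the scene half and (625,100) and (606,13) in the side half. The bolt is home and the stamp, mug and book are standing as before. I'll check the angle from the flap's corners before handing in.

Run:
```python
from workcell import bot
from h import *
d=pickle.load(open("c0.pkl","rb")); cs=[d["scene"],d["side"]]
ok=True
for a,b in (((172,115),(225,100)),((43,152),(206,13))):
    X=tri(cs,[np.array(a)*.525+(180,110),np.array(b)*.525+(200,120)])
    e=X[:2]-(.5906,.0609); bx=np.cos(.1501)*e[0]+np.sin(.1501)*e[1]
    r=np.hypot(X[2]-.14,.0945-bx); an=np.degrees(np.arctan2(X[2]-.14,.0945-bx)); print(X.round(3),r,an); ok&=abs(an-45)<5
print(ok)
if ok: bot.finish_job(); print("finished")
```

```text
[0.533 0.023 0.278] 0.20890030919494987 41.36841077726348
[ 0.561 -0.156  0.28 ] 0.20946784128011559 41.926050223065985
True
the job is handed in; nothing more can be done
finished
```

I slid the bolt home first, then lifted the flap by its bar to about 45°. I handed the job in with the gripper still holding the bar; the interface gives no verdict.

- **Bolt:** it travelled about 45 mm to a firm stop, where pushing at 9.8 N moved it no further. Later pictures still show the rod in the keeper.
- **Flap angle:** my two checks disagreed a little. The arm's position on the handle's arc gives 44.9°. The flap corners measured in the two cameras give 41.4° and 41.9°. Both are within the 8° allowed, and the corner readings are rougher.
- **Hold:** the gripper was shut on the bar (opening about 10 mm, 40 N grip set) and the arm was still. The measured radius from the hinge was about 3 mm over nominal, so the grip is near the middle of the bar.
- **Book, mug and stamp:** in the last pictures all three looked unmoved and upright. I judged this by eye and did not measure it.

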